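Push a returned pill case through the flap of the take-back box

TASK

An old red pill case has been left on the landing of the medicine take-back box. Do not grip it or pick it up: push the blue self-closing flap open with one finger and keep it open while the other finger pushes the case along the landing and over its inner edge, so that it drops into the box. Then take the hand away so that the flap swings shut, and leave the cup and the tweezers where they are.

Things in the scene. Friction and masses are not known exactly. Their poses are not given: they have to be found in the camera images.
- takeback_box: White box fixed on the counter, 220 mm deep, 150 wide, 143 high at the hood. Its x axis is level and points in through the flap (the way to push), y left, z up. Origin: on the counter, mid-width, under the landing's inner edge. Inside it is hollow, its floor 10 mm above the counter; a clear front window shows the inside. Nothing stands above landing or flap, so fingers can come straight down.
- landing_edge (a point): Middle of the inner edge of the landing, on its top, 105 mm above the counter; axes as the box. The landing is a flat steel shelf from here to 85 mm before (the front of the box, -x), 146 mm wide, with side lips 6 mm high. Beyond the edge (+x) there is only the flap, with the open box below.
- hinge_rod (a point): Middle of the flap's steel hinge rod, 7 mm thick, which crosses the whole width 80 mm beyond the landing's inner edge and 42 mm above the landing. Behind it lies the hood top, 38 mm above the landing.
- flap (a joint): Blue flap, 138 mm wide, 3 thick, 87 long; 0 = shut, grows as it opens, up to 1.15 rad. Shut, it slopes from its free edge at the landing's inner edge up at 28 degrees to the rod; the free edge swings in and down. A spring shuts it (1 to 3 N at a finger). A downward finger moving in just above landing height opens it: 0.25 rad with its far side 42 mm past the edge, 0.7 at 66 mm.
- flap_edge (a point): The middle of the flap's free edge, on its upper face; it moves with the flap.
- case_center (a point): Centre of the red plastic pill case, 36 mm (its x) by 56 (its y) by 18 high, about 45 g, lying loose and flat on the landing, its centre 38 to 50 mm before the inner edge, its x within 0.25 rad of the box's x. It slides easily, and tips over the inner edge once its centre has passed it.
- cup: Frosted glass medicine cup, 46 mm across, 52 mm high, standing loose on the counter beside the box; origin at the centre of its foot. Bystander.
- tweezers: Steel tweezers, 115 mm long (their x), 19 mm wide, 5 mm high, lying loose on the counter beside the box; origin under their middle. Bystander.
- counting_board: Tan bamboo counting board, 200 mm (x) by 170 mm (y), 31 mm high at its gate, fixed, well to the left; origin under its centre. Bystander.
- syringe_rack: Sloped white rack of clear oral syringes, 170 mm (x) by 200 mm (y), 125 mm high, fixed, well to the right; origin under its centre. Bystander.
Mind the look-alikes: they are no part of the job. Of the things that look like the part that bears case_center, the smaller one is meant.

How it is judged:
By the outcome, as a careful person would: the job done as asked, in the order asked, and still so for the second after the job is handed in, with the robot touching nothing.
It also fails if it takes over 32 s, if anything falls off the work surface, if the arm or the gripper's body presses on something with over 40 N, if the wrist force passes 120 N, or if a joint passes its speed limit or range.

ROBOT

A 6-joint arm with a two-finger parallel gripper is mounted at the origin on the work surface. World frame = base frame: x ahead of the robot, y to its left, z up, the work surface at z = 0. Lengths are in m, angles in degrees, forces in N, time in s.
With the tool pointing down it reaches from about 0.3 to 0.75 m from the base axis. Payload 8.5 kg.
Tool frame: the origin (TCP) lies at the very end of the fingers, on their centre line; the grasp point (between the pads) lies env.pinch_z behind it (env.pinch_z is the distance from the TCP to the grasp point, in m); z points along the fingers, y is the line along which they close (so a half turn about z gives the same grasp; the last joint's range is limited). The gripper opens to 85 mm and grips with 20 to 120 N. Pads are 22 mm wide; open, the fingers measure 114 mm over their backs; the gripper's body (76 mm by 85 mm) begins 54 mm behind the grasp point. The pads swing forward as they close: fully open they stand 13 mm farther back than shut.
Start: joints at [50.976, 21.807, 74.336, -0, 83.858, -12.336], TCP at [0.247, 0.491, 0.231] pointing down, gripper open.
Joint ranges: [-178.18, 178.18], [-50.72, 133.34], [12.68, 142.11], [-81.47, 261.47], [9.98, 163.14], [-165.26, 165.26]. Speed limits (degrees/s): [136.94, 136.94, 180, 180, 180, 180].

INTERFACE

Orientations are given as a 3x3 rotation matrix whose columns are the frame's x, y, z axes.
In Python, from rig import telemetry, get_image, env gives the robot as it stands. The module is installed in compiled form; this text tells all that it offers.
- The arm moves only by the tool apply_moves, never from a script. Its argument "series" is a list of rows, each a list of 7 numbers: the shift along the tool's x, y, z in mm, then the turn, a rotation vector about the tool's x, y, z in degrees, then the opening, from 0 (shut) to 1 (fully open). A call has 1 to 12 rows; each row shifts and turns the commanded pose from where the row before left it, along the tool's axes as they then stand; what a row does not reach is not made up. A row lasts 1/8 s, in which the tool goes at most 62.5 mm and 10.7 degrees, less where a joint would pass 70% of its speed; a pose out of reach is approached as far as the arm can. A call with a gripper value outside its range is refused whole. The fingers move at their own pace and stop on an object; "grip_force" is the grip in N (left out, the last holds). Time passes only in rows, so rows that do not move let the fingers close. It gives the time, the measured TCP pose, the force, the opening and the grip force at its end, in the units of the state.
- telemetry.observe(): the state, without advancing time (a new reading comes with each control period).
- get_image(name): name is "side" or "top"; returns a dict with "frame" (420x560x3 uint8, red, green, blue), "z_map" (420x560 float32, m along the optical axis (not along the pixel's ray), 0 where there is no reading), "vertical_fov" (degrees; the focal length in pixels is half the picture's height over the tangent of half this angle, whatever the lens; pixels are square), "cx", "cy" (the principal point, pixels), "eye" and "attitude" of the camera in the world. Camera axes: x right, y up, looking along -z (the intrinsics and any distortion apply to the point x, -y, -z); pixel columns grow to the right and rows downward; lengths in m; the calibration is good to about 2 mm. A picture is of the moment at which its call begins.
- env.close_job(): hands the job in; it is judged then, once.
The state is a dict: "time_s": time; "q": joint angles; "qvel": joint speeds; "joint_efforts": joint torques, N m; "position": TCP position; "tool_rot": TCP orientation; "ft_force": force on the tool from outside, world axes, zero at the start; "wrist_torque": the same for the moment, N m; "grip_width": finger opening in m; "gripper_force": force on a finger pad.
Only numpy, scipy, OpenCV 4.12 (cv2) and the standard library are available. Lean on these libraries where they do the work, as an engineer would, in place of code of your own. Each camera call takes 0.05 s, during which the arm holds its last target. There are 200 camera calls.

## Working session

There is one attempt and no reset: what is moved stays moved. The work goes in short steps, Python scripts to look and compute and a tool call to move; the robot and the scene stay as the last step left them, time stands still between calls to the robot, and variables do not carry over. Pictures are saved under pics/ and viewed, at most 10 in all, crops included, and the job is handed in when it is done.

Besides the shell and the picture viewer there is one more tool, called after ">>>" by a JSON object that holds its "fn" and its "kwargs", one argument or row to a line. apply_moves: Moves the arm, as the interface text tells. Its arguments: {"type":"object","properties":{"series":{"type":"array"},"grip_force":{"type":"number"}},"required":["series"]}

```bash
mkdir -p pics; cat > h.py <<'E'
import numpy as np, cv2
from rig import telemetry, get_image, env
def cam(n):
    d=get_image(n); d['f']=210/np.tan(np.radians(d['vertical_fov'])/2); np.savez(n+'.npz',**d); return d
def pt(d,u,v,z=None):
    z=float(d['z_map'][int(round(v)),int(round(u))]) if z is None else z
    p=np.array([(u-d['cx'])/d['f']*z,-(v-d['cy'])/d['f']*z,-z])
    return np.array(d['eye'])+np.array(d['attitude'])@p
def cloud(d):
    z=d['z_map']; v,u=np.mgrid[:420,:560]
    p=np.stack([(u-d['cx'])/d['f']*z,-(v-d['cy'])/d['f']*z,-z],-1)
    return np.array(d['eye'])+p@np.array(d['attitude']).T
E
python3 - <<'E'
from h import *
for n in('top','side'):
    d=cam(n); cv2.imwrite(f'pics/{n}0.png',d['frame'][...,::-1]); print(n,{k:v for k,v in d.items() if k not in('frame','z_map')})
print(telemetry.observe(),env.pinch_z)
E
```

```text
top {'vertical_fov': 43.892782178954555, 'cx': 277.5003260892659, 'cy': 217.81500418520844, 'eye': array([ 0.23145585, -0.01718212,  1.56784284]), 'attitude': array([[ 2.68796307e-02,  9.86714297e-01, -1.60226034e-01],
       [-9.99628968e-01,  2.72382828e-02,  4.21005090e-05],
       [ 4.40582320e-03,  1.60165453e-01,  9.87080350e-01]]), 'f': np.float64(521.1716662922753)}
side {'vertical_fov': 42.943187479863454, 'cx': 289.79938141606925, 'cy': 206.71833453966102, 'eye': array([ 0.44008165, -1.41585233,  1.02195705]), 'attitude': array([[ 0.99869318,  0.04518746, -0.02387509],
       [-0.04421529,  0.52965851, -0.84705777],
       [-0.02563074,  0.84700647,  0.53096432]]), 'f': np.float64(533.8921387239765)}
{'time_s': 0.1, 'q': array([ 5.09762777e+01,  2.18370320e+01,  7.43793508e+01, -1.21389539e-03,
        8.38572727e+01, -1.23350925e+01]), 'qvel': array([-0.0467006 ,  0.00080759, -0.20061304, -0.03703841,  0.0873474 ,
        0.0128573 ]), 'joint_efforts': array([ 2.43991024e-03, -4.49215972e+01, -2.31658655e+01, -2.17966221e-04,
        3.62161452e-03,  2.82082944e-06]), 'position': array([0.2468613 , 0.49119571, 0.23078067]), 'tool_rot': array([[-8.93461461e-01,  4.49139165e-01, -7.93059477e-04],
       [ 4.49139793e-01,  8.93460924e-01, -1.01197348e-03],
       [ 2.54050730e-04, -1.26035387e-03, -9.99999173e-01]]), 'ft_force': array([ 0.41305779, -0.36080491,  0.69394714]), 'wrist_torque': array([-0.02123912,  0.00448466, -0.00491111]), 'gripper_force': 0.0, 'grip_width': 0.08505601322791606} 0.0187
```

View pics/top0.png

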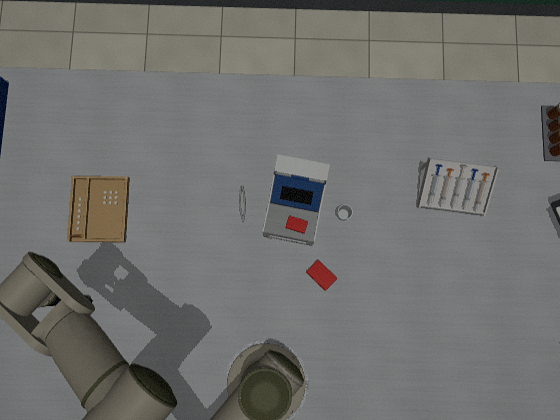

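View pics/side0.png

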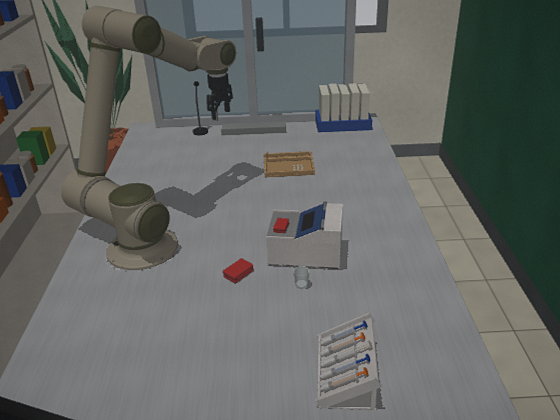

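The top view shows two red candidates. One is a small case on the landing at (297,225), the other a larger red box on the counter at (321,275). The task wants the smaller one on the landing. The cup is at (344,212), the tweezers at (242,203) and the flap at (297,193). Next I'll take one close crop and measure from depth.

```bash
python3 - <<'E'
from h import *
d=dict(np.load('top.npz'))
im=d['frame'][140:300,225:365][...,::-1]
cv2.imwrite('pics/crop1.png',cv2.resize(im,None,fx=3.7,fy=3.7,interpolation=cv2.INTER_CUBIC))
P=cloud(d); f=d['frame'].astype(int)
red=(f[...,0]>110)&(f[...,1]<70)&(f[...,2]<70)
n,l,s,c=cv2.connectedComponentsWithStats(red.astype(np.uint8))
for i in range(1,n):
    if s[i,4]<50: continue
    q=P[l==i]; q=q[q[:,2]>np.median(q[:,2])-.003]
    r=cv2.minAreaRect((q[:,:2]*1000).astype(np.float32)); print('red',c[i],s[i,4],q.mean(0).round(4),r)
box=np.zeros((420,560),bool); box[145:250,255:335]=1
def rect(m,t): 
    q=P[m]; r=cv2.minAreaRect((q[:,:2]*1000).astype(np.float32)); print(t,m.sum(),q.mean(0).round(4),r,cv2.boxPoints(r).round(1).tolist())
rect(box&(abs(P[...,2]-.143)<.006)&(f.min(-1)>150),'hood')
rect(box&(abs(P[...,2]-.105)<.003)&(f.max(-1)-f.min(-1)<25),'landing')
blue=box&(f[...,2]>f[...,0]+40)
rect(blue,'blue'); rect(box&(P[...,2]>.095),'all')
q=P[blue]; 
print('blue z',np.percentile(q[:,2],[1,50,99]))
n_=box&(P[...,2]>.09); print(np.histogram(P[n_][:,2],20))
for v in range(150,250,6): print(v,P[v,297].round(4),f[v,297])
E
```

```text
red [296.52136752 223.76068376] 234 [ 0.4493 -0.0698  0.1314] ((350.9844970703125, -39.832210540771484), (53.145606994628906, 241.75547790527344), 72.78691864013672)
red [321.75       274.69090909] 440 [ 0.315  -0.1513  0.0394] ((269.4123840332031, -107.34869384765625), (76.61708068847656, 180.0350799560547), 45.8821907043457)
hood 4 [ 0.5866 -0.0799  0.1445] ((584.7238159179688, -98.37553405761719), (105.22348022460938, 2.1984081268310547), 83.09017944335938) [[577.2999877929688, -150.5], [579.5, -150.6999969482422], [592.0999755859375, -46.29999923706055], [590.0, -46.0]]
landing 842 [ 0.4613 -0.0521  0.105 ] ((496.73968505859375, -61.55921936035156), (149.65577697753906, 162.52001953125), 80.39657592773438) [[404.1000061035156, -121.80000305175781], [564.4000244140625, -148.89999389648438], [589.2999877929688, -1.2999999523162842], [429.1000061035156, 25.799999237060547]]
blue 945 [ 0.5413 -0.0699  0.1398] ((406.08099365234375, -46.19511413574219), (136.89649963378906, 354.0306701660156), 80.20441436767578) [[220.0, -83.5], [568.9000244140625, -143.8000030517578], [592.20001220703
[... 827 characters left out ...]
 [123 125 127]
156 [ 0.6803 -0.0724  0.0064] [120 121 121]
162 [ 0.6243 -0.068   0.1405] [146 149 146]
168 [ 0.606  -0.0682  0.1439] [143 144 142]
174 [ 0.5889 -0.0686  0.1429] [151 153 148]
180 [ 0.5707 -0.0689  0.1469] [31 52 81]
186 [ 0.5548 -0.0694  0.1413] [31 48 80]
192 [ 0.5409 -0.0703  0.126 ] [18 17 14]
198 [ 0.5239 -0.0708  0.1244] [16 18 19]
204 [ 0.5094 -0.0716  0.1104] [32 51 81]
210 [ 0.4923 -0.0721  0.1092] [108 109 108]
216 [ 0.4761 -0.0727  0.1022] [105 108 107]
222 [ 0.4559 -0.0723  0.1208] [131  31  29]
228 [ 0.4396 -0.0729  0.1163] [133  37  36]
234 [ 0.4236 -0.0735  0.1083] [108 108 106]
240 [ 0.4143 -0.0764  0.0438] [96 97 96]
246 [ 0.4014 -0.0785 -0.0005] [118 121 119]
```

View pics/crop1.png

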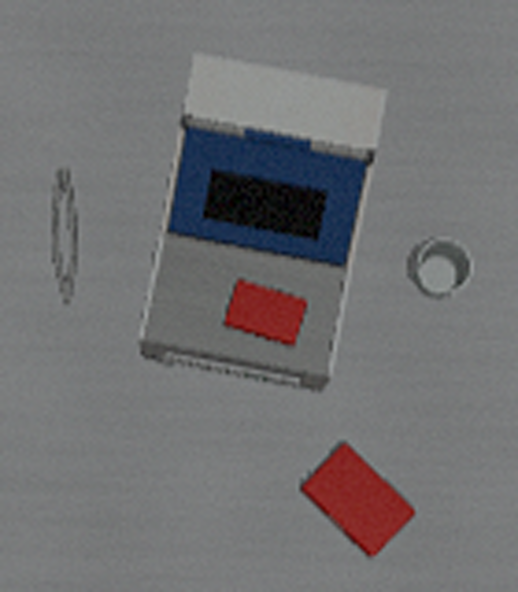

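The crop shows the small case on the landing, with corners at about (240,280), (307,300), (294,346) and (225,325). It is yawed slightly clockwise relative to the flap edge, which runs (168,235) to (345,266). Next I'll turn those pixels into positions using the known heights.

```bash
cat >> h.py <<'E'
def ray(d,u,v,h):
    a=pt(d,u,v,1.0); e=np.array(d['eye']); return e+(a-e)*(h-e[2])/(a[2]-e[2])
E
python3 - <<'E'
from h import *
d=dict(np.load('top.npz')); g=lambda u,v,h:(ray(d,225+(u+.5)/3.7-.5,140+(v+.5)/3.7-.5,h)*1000).round(1)[:2]
fl=[g(168,235,.105),g(345,266,.105)]; print('flap edge',fl,np.linalg.norm(fl[1]-fl[0]))
hd=[g(193,54,.143),g(388,91,.143)]; print('hood back',hd,np.linalg.norm(hd[1]-hd[0]))
lf=[g(140,342,.111),g(328,380,.111)]; print('front',lf,np.linalg.norm(lf[1]-lf[0]))
cs=[g(240,280,.123),g(307,300,.123),g(294,346,.123),g(225,325,.123)]; print('case',cs,np.mean(cs,0))
f=d['frame'].astype(int); m=(f[...,0]>90)&(f[...,1]<70)&(f[...,2]<70); m[:,:255]=0;m[250:]=0;m[:200]=0;m[:,330:]=0
q=np.array([ray(d,u,v,.123)[:2]*1000 for v,u in np.argwhere(m)]); print('mask',len(q),q.mean(0),cv2.minAreaRect(q.astype(np.float32)))
for a,b in(fl,hd,lf): print('yaw',np.degrees(np.arctan2(*(a-b)[::-1]))-90)
yaw=np.radians(-9.6); ex=np.array([np.cos(yaw),np.sin(yaw)]); ey=np.array([-ex[1],ex[0]])
# depth-based box extents along box axes
P=cloud(d)[145:250,255:335].reshape(-1,3)*1000
h=P[(abs(P[:,2]-143)<8)&(P[:,0]>560)&(P[:,0]<660)]
print('hood s', np.percentile(h[:,:2]@ex,[1,99]),'t',np.percentile(h[:,:2]@ey,[1,99]))
for n,p in(('fl',fl),('hd',hd),('lf',lf),('cs',cs),('maskc',[q.mean(0)])): print(n,[((x@ex).round(1),(x@ey).round(1)) for x in p])
E
```

```text
flap edge [array([510.7,   5.2]), array([ 490.2, -131.8])] 138.52526845308765
hood back [array([644.6, -10.4]), array([ 619.7, -159.6])] 151.2635117931618
front [array([426.1,  24. ]), array([ 400.9, -119.7])] 145.89287165588317
case [array([474. , -50.8]), array([ 460.1, -101.9]), array([424.6, -92.7]), array([439.2, -40.2])] [449.475 -71.4  ]
mask 251 [449.97447082 -70.86416104] ((450.1009521484375, -70.86064910888672), (55.071231842041016, 36.416847229003906), 74.70479583740234)
yaw -8.51031378875247
yaw -9.474776458348558
yaw -9.94655492734212
hood s [561.44858141 639.00286   ] t [-51.40283478  95.46202565]
fl [(np.float64(502.7), np.float64(90.3)), (np.float64(505.3), np.float64(-48.2))]
hd [(np.float64(637.3), np.float64(97.2)), (np.float64(637.6), np.float64(-54.0))]
lf [(np.float64(416.1), np.float64(94.7)), (np.float64(415.2), np.float64(-51.2))]
cs [(np.float64(475.8), np.float64(29.0)), (np.float64(470.7), np.float64(-23.7)), (np.float64(434.1), np.float64(-20.6)), (np.float64(439.8), np.float64(33.6))]
maskc [(np.float64(455.5), np.float64(5.2))]
```

The box has yaw −9.5° and its inner edge is at s=502.5 mm along its x axis. The case centre is 47 mm before the edge and 16 mm right of mid-width. I'll hold the opening at about 54 mm, so the front finger comes down between the case and the flap and the rear finger behind the case.

```bash
cat >> h.py <<'E'
from scipy.spatial.transform import Rotation as Ro
def goal(yaw):  # tool down, y at yaw
    c,s=np.cos(np.radians(yaw)),np.sin(np.radians(yaw)); y=np.array([c,s,0]);z=np.array([0,0,-1.]); return np.stack([np.cross(y,z),y,z],1)
def rows(target,yaw,n):
    o=telemetry.observe(); R=o['tool_rot']; p=np.array(o['position'])*1000; dl=(np.array(target)-p)/n
    w=Ro.from_matrix(R.T@goal(yaw)).as_rotvec(degrees=True)/n
    for k in range(n): print((R.T@dl).round(1).tolist(),w.round(2).tolist()); R=R@Ro.from_rotvec(w,degrees=True).as_matrix()
E
python3 -c "
from h import *
rows([450.6,-70.3,215],-9.5,12)"
```

```text
[-36.2, -34.2, 1.3] [-0.01, 0.0, 6.07]
[-39.6, -30.2, 1.3] [-0.01, 0.0, 6.07]
[-42.6, -25.8, 1.3] [-0.01, 0.0, 6.07]
[-45.1, -21.2, 1.3] [-0.01, 0.0, 6.07]
[-47.0, -16.3, 1.3] [-0.01, 0.0, 6.07]
[-48.5, -11.2, 1.3] [-0.01, 0.0, 6.07]
[-49.4, -6.0, 1.3] [-0.01, 0.0, 6.07]
[-49.8, -0.8, 1.3] [-0.01, 0.0, 6.07]
[-49.6, 4.5, 1.3] [-0.01, 0.0, 6.07]
[-48.8, 9.7, 1.3] [-0.01, 0.0, 6.07]
[-47.5, 14.8, 1.3] [-0.01, 0.0, 6.07]
[-45.7, 19.7, 1.3] [-0.01, 0.0, 6.07]
```

>>> {"fn": "apply_moves", "kwargs": {
  "series": [
    [-36,-34,1,0,0,6,0.635],
    [-40,-30,1,0,0,6,0.635],
    [-43,-26,1,0,0,6,0.635],
    [-45,-21,1,0,0,6,0.635],
    [-47,-16,1,0,0,6,0.635],
    [-48,-11,1,0,0,6,0.635],
    [-49,-6,1,0,0,6,0.635],
    [-50,-1,1,0,0,6,0.635],
    [-50,5,1,0,0,6,0.635],
    [-49,10,1,0,0,6,0.635],
    [-47,15,1,0,0,6,0.635],
    [-46,20,1,0,0,6,0.635]
  ]
}}

```text
time_s: 1.6
position: [0.4564, -0.0698, 0.2191]
tool_rot: [[0.155, 0.988, -0.0], [0.988, -0.155, 0.0], [0.0, -0.0, -1.0]]
ft_force: [1.1, 0.2, -0.0]
grip_width: 0.0544
gripper_force: 0.0
```

>>> {"fn": "apply_moves", "kwargs": {
  "series": [
    [0,0,0,0,0,0.5,0.635],
    [0,0,0,0,0,0,0.635],
    [0,0,0,0,0,0,0.635]
  ]
}}

```text
time_s: 1.98
position: [0.4558, -0.0672, 0.2194]
tool_rot: [[0.158, 0.987, -0.0], [0.987, -0.158, 0.0], [0.0, -0.0, -1.0]]
ft_force: [0.4, -0.9, 0.5]
grip_width: 0.0543
gripper_force: 0.0
```

```bash
python3 -c "
from h import *
o=telemetry.observe();print(o['grip_width'],o['q'],o['ft_force'],o['position'])
rows([450.6,-70.3,155],-9.5,3)
d=cam('side')
p=np.array([.4506,-.0703,.2]);c=np.array(d['attitude']).T@(p-d['eye']);u=int(d['cx']+d['f']*c[0]/-c[2]);v=int(d['cy']-d['f']*c[1]/-c[2]);print(u,v)
cv2.imwrite('pics/s1.png',cv2.resize(d['frame'][v-70:v+80,u-80:u+100][...,::-1],None,fx=4,fy=4,interpolation=cv2.INTER_CUBIC))"
```

```text
0.05434302161177278 [-2.31616014e+01  1.34404641e+01  8.88969809e+01  7.71785094e-03
  7.76738155e+01 -1.40869376e+01] [ 0.44342279 -0.93821579  0.47946348] [ 0.4558039  -0.0671586   0.21941352]
[-1.3, -1.5, 21.5] [-0.0, -0.0, 0.14]
[-1.3, -1.5, 21.5] [-0.0, -0.0, 0.14]
[-1.3, -1.5, 21.5] [-0.0, -0.0, 0.14]
280 200
```

View pics/s1.png

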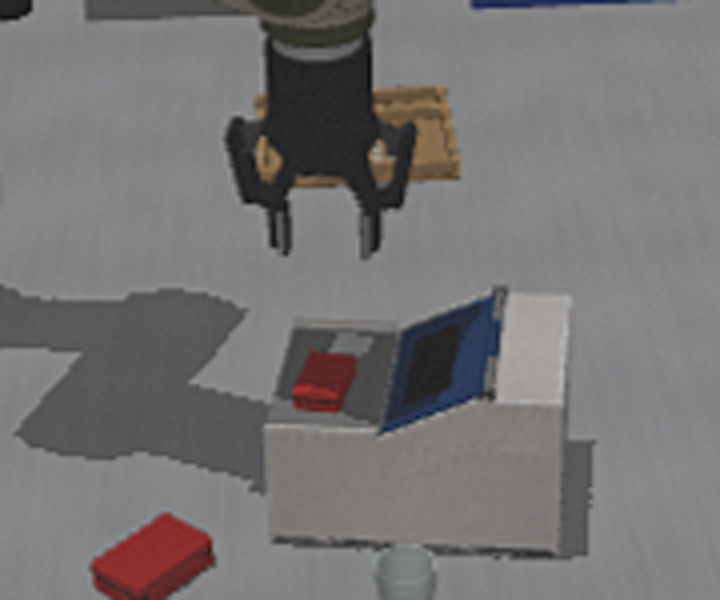

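The side crop shows the fingers about 54 mm apart, with tips at crop (285,254) and (368,257). The outer knuckles bulge past the fingers about 44 mm above the tips, so the tips should stay well above the landing to clear the rod. Next I'll work out the tip height relative to the TCP.

```bash
python3 -c "
from h import *
d=dict(np.load('side.npz')); e=np.array(d['eye'])
o=telemetry.observe();p=o['position'];y=o['tool_rot'][:,1];x=o['tool_rot'][:,0];print(p)
for (u,v),sg in (((200+368/4,130+257/4),1),((200+285/4,130+254/4),-1)):
  a=pt(d,u,v,1.)-e
  for off in (.011,.0):
    w=p+sg*.034*y-x*off; t=(w[1]-e[1])/a[1]; print(sg,off,(e+a*t).round(4),'expected x',w[0].round(4))
P=cloud(d)[130:280,200:380]; m=(abs(P[...,1]+.075)<.03)&(P[...,2]>.19)&(P[...,2]<.26)&(P[...,0]>.38)&(P[...,0]<.54)
q=P[m]; s=(q-p)@y
for lo in np.arange(.205,.30,.006):
  k=(q[:,2]>lo)&(q[:,2]<=lo+.006)
  if k.sum(): print(lo.round(3),k.sum(),np.round([s[k].min(),s[k].max()],3))
"
```

```text
[ 0.45587859 -0.06720267  0.21946442]
1 0.011 [ 0.4851 -0.0834  0.2291] expected x 0.4877
1 0.0 [ 0.4855 -0.0726  0.2226] expected x 0.4895
-1 0.011 [ 0.425  -0.0727  0.2284] expected x 0.4206
-1 0.0 [ 0.4248 -0.0618  0.222 ] expected x 0.4223
0.223 4 [-0.037  0.031]
0.229 12 [-0.044  0.034]
0.235 21 [-0.043  0.037]
0.241 17 [-0.042  0.037]
0.247 18 [-0.042  0.037]
0.253 17 [-0.042  0.034]
0.259 5 [-0.039 -0.03 ]
```

>>> {"fn": "apply_moves", "kwargs": {
  "series": [
    [-2,-2,22,0,0,0.4,0.635],
    [-2,-2,22,0,0,0,0.635],
    [0,-1,22,0,0,0,0.635],
    [0,0,20,0,0,0,0.635],
    [0,0,0,0,0,0,0.635],
    [0,0,0,0,0,0,0.635]
  ]
}}

```text
time_s: 2.78
position: [0.451, -0.0711, 0.1341]
tool_rot: [[0.166, 0.986, 0.001], [0.986, -0.166, -0.0], [-0.0, 0.001, -1.0]]
ft_force: [0.4, 0.7, -0.2]
grip_width: 0.054
gripper_force: 0.0
```

```bash
python3 -c "
from h import *
o=telemetry.observe();print(o['grip_width'],o['ft_force'],o['position'])
rows([450.6,-70.3,107],-9.5,1)
d=cam('side');t=cam('top')
a=cv2.resize(d['frame'][180:280,230:330][...,::-1],(400,400),interpolation=cv2.INTER_CUBIC)
b=cv2.resize(t['frame'][150:250,245:345][...,::-1],(400,400),interpolation=cv2.INTER_CUBIC)
cv2.imwrite('pics/s2.png',np.hstack([a,b]))"
```

```text
0.05396066477118685 [ 0.40714214  0.70694117 -0.16841872] [ 0.45096066 -0.07112877  0.13412721]
[0.8, -0.5, 27.1] [0.07, 0.02, -0.04]
```

View pics/s2.png

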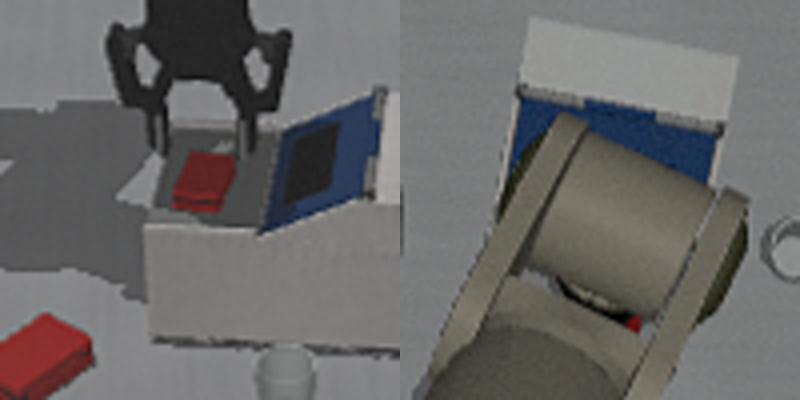

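```bash
python3 -c "
from h import *
d=dict(np.load('side.npz'))
o=telemetry.observe();p=o['position'];y=o['tool_rot'][:,1];x=o['tool_rot'][:,0]
P=cloud(d); q=P.reshape(-1,3); f=d['frame'].reshape(-1,3).max(-1)
r=q-p; s=r@y*1000; t=r@x*1000; h=(q[:,2]-p[2])*1000
m=(abs(t)<25)&(abs(s)<90)&(h>2)&(h<110)&(f<75)
for lo in range(2,100,4):
  k=m&(h>lo)&(h<=lo+4)
  if k.sum(): a=np.sort(s[k]); print(lo,k.sum(),a[:2].round(),a[-2:].round(), t[k].min().round(), t[k].max().round())
i=d['frame'][190:222,280:308].max(-1); print(i[::2])
"
```

```text
6 3 [-31. -30.] [-30.  25.] -8.0 -1.0
10 8 [-43. -32.] [31. 33.] -9.0 4.0
14 4 [-38. -32.] [25. 31.] -10.0 -5.0
18 8 [-42. -39.] [37. 37.] -8.0 1.0
22 9 [-41. -39.] [34. 34.] -12.0 6.0
26 8 [-42. -41.] [34. 38.] -11.0 2.0
30 12 [-45. -41.] [37. 37.] -10.0 0.0
34 9 [-44. -41.] [31. 37.] -9.0 3.0
38 9 [-35. -33.] [34. 37.] -9.0 11.0
42 11 [-47. -44.] [37. 40.] -14.0 2.0
46 10 [-52. -39.] [38. 40.] -15.0 -3.0
50 17 [-58. -49.] [44. 47.] -15.0 1.0
54 16 [-54. -52.] [50. 53.] -17.0 12.0
58 43 [-59. -56.] [50. 53.] -16.0 11.0
62 26 [-60. -59.] [54. 56.] -19.0 15.0
66 23 [-62. -60.] [56. 57.] -16.0 14.0
70 20 [-62. -60.] [48. 50.] -19.0 17.0
74 34 [-62. -59.] [57. 60.] -21.0 13.0
78 37 [-61. -59.] [57. 60.] -22.0 14.0
82 36 [-64. -58.] [57. 60.] -21.0 9.0
86 27 [-64. -63.] [59. 60.] -19.0 -5.0
90 37 [-67. -58.] [60. 63.] -24.0 2.0
94 39 [-66. -64.] [57. 62.] -19.0 1.0
98 45 [-63. -60.] [60. 63.] -21.0 1.0
[[ 41  37  37  40  37  43  40  40  36  38  40  36  40  38  48  53  53  53
   50  45  39  43  55 122 138 133 134 134]
 [ 40  37  37  40  37  40  38  41  41  40  37  29  60 125 105  59  51  
[... 984 characters left out ...]
116 117 117 114 113 114 115 117 114  69  76  57  36  28 110 155 134 124
  148 139 134 137 138 155 122 112  92  76]
 [ 83  82  90  96  92  94  94  96 103  69  88  63  32  31  79 111 117 116
  106 116 100  87  68  56  56  60  61  63]
 [ 70  71  73  70  71  67  68  68  69  59  88  64  36  35  51  68  72  71
   70  88  72  59  61  65  56  40  36  35]
 [ 72  73  70  68  97 110 104 112  85  58  89  71  41  37  67  73  73  73
   70  74  65  60  66  46  35  35  33  37]
 [ 89  90 102 101  98  98  87  72  61  57  89  74  57  65  72  74  73  71
   81  70  59  62  58  40  32  38  38  36]
 [ 92  90  91  92  90  92  91  96  80  67  75  75  71  73  72  73  74  74
   91  71  59  63  47  36  38  36  36  37]]
```

>>> {"fn": "apply_moves", "kwargs": {
  "series": [
    [1,0,10,0,0,0,0.635],
    [0,0,10,0,0,0,0.635],
    [0,0,6,0,0,0,0.635],
    [0,0,0,0,0,0,0.635],
    [0,0,0,0,0,0,0.635]
  ]
}}

```text
time_s: 3.5
position: [0.4509, -0.0704, 0.1074]
tool_rot: [[0.167, 0.986, 0.0], [0.986, -0.167, -0.0], [-0.0, 0.0, -1.0]]
ft_force: [1.1, 0.1, 0.2]
grip_width: 0.0539
gripper_force: 0.0
```

```bash
python3 -c "
from h import *
o=telemetry.observe();print(o['grip_width'],o['ft_force'],o['position'])
ex=np.array([.9863,-.165]);print(o['position'][:2]@ex*1000, o['position'][:2]@[.165,.9863]*1000)
d=cam('side')
cv2.imwrite('pics/s3.png',cv2.resize(d['frame'][180:260,240:340][...,::-1],(750,600),interpolation=cv2.INTER_CUBIC))"
```

```text
0.0539217350919262 [1.12215447 0.0985038  0.17844645] [ 0.45089818 -0.07043348  0.10741135]
456.3424017583256 4.929654706840934
```

View pics/s3.png

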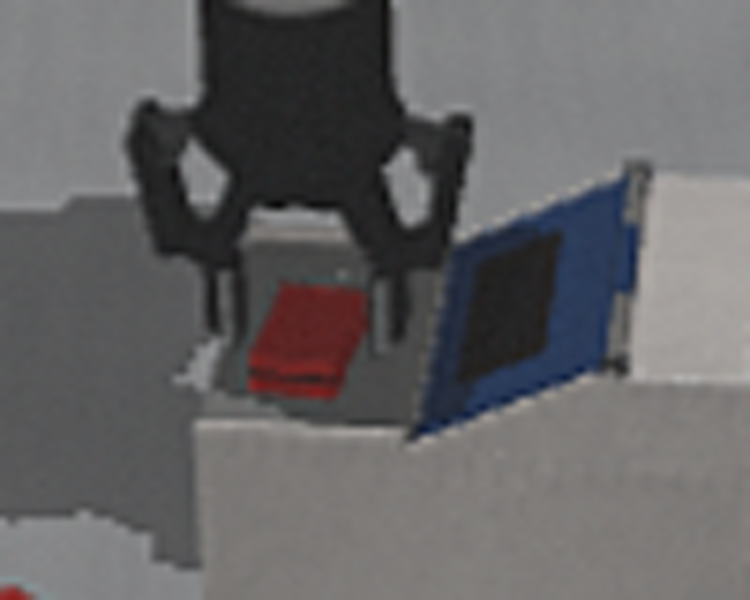

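The fingers straddle the case, rear at crop (228,335) and front at (390,345). The front finger is just before the flap's free edge, and there is no contact force. I'll push in along +y now.

>>> {"fn": "apply_moves", "kwargs": {
  "series": [
    [0,5,0,0,0,0,0.635],
    [0,5,0,0,0,0,0.635],
    [0,5,0,0,0,0,0.635],
    [0,5,0,0,0,0,0.635],
    [0,5,0,0,0,0,0.635],
    [0,5,0,0,0,0,0.635],
    [0,0,0,0,0,0,0.635]
  ]
}}

```text
time_s: 4.42
position: [0.4808, -0.0755, 0.1073]
tool_rot: [[0.166, 0.986, 0.0], [0.986, -0.166, -0.0], [-0.0, 0.0, -1.0]]
ft_force: [-0.5, 0.4, 0.0]
grip_width: 0.0538
gripper_force: 0.3
```

>>> {"fn": "apply_moves", "kwargs": {
  "series": [
    [0,5,0,0,0,0,0.635],
    [0,5,0,0,0,0,0.635],
    [0,5,0,0,0,0,0.635],
    [0,0,0,0,0,0,0.635]
  ]
}}

```text
time_s: 4.92
position: [0.4957, -0.078, 0.1073]
tool_rot: [[0.167, 0.986, 0.001], [0.986, -0.167, -0.0], [-0.0, 0.001, -1.0]]
ft_force: [-0.2, 0.5, 0.6]
grip_width: 0.0543
gripper_force: 0.4
```

```bash
python3 -c "
from h import *
o=telemetry.observe();print(o['grip_width'],o['ft_force'],o['position'])
ex=np.array([.9863,-.165]);print(o['position'][:2]@ex*1000, o['position'][:2]@[.165,.9863]*1000)
d=cam('side')
cv2.imwrite('pics/s4.png',cv2.resize(d['frame'][180:260,240:340][...,::-1],(750,600),interpolation=cv2.INTER_CUBIC))"
```

```text
0.05430343457110841 [-0.2213895   0.50113247  0.55135935] [ 0.49565446 -0.07801202  0.10734835]
501.7359765755406 4.839727036736631
```

View pics/s4.png

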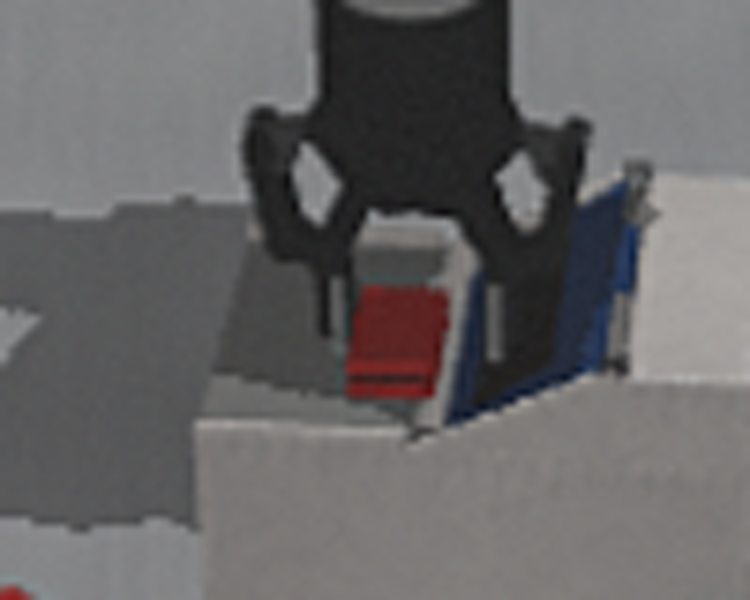

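The flap is opening. The case is square to the rear pad (crop 395,345), with its front edge past the landing edge. Continuing.

>>> {"fn": "apply_moves", "kwargs": {
  "series": [
    [0,4,0,0,0,0,0.635],
    [0,4,0,0,0,0,0.635],
    [0,4,0,0,0,0,0.635],
    [0,4,0,0,0,0,0.635],
    [0,0,0,0,0,0,0.635]
  ]
}}

```text
time_s: 5.6
position: [0.5113, -0.0806, 0.1073]
tool_rot: [[0.167, 0.986, 0.001], [0.986, -0.167, -0.0], [-0.0, 0.001, -1.0]]
ft_force: [0.0, 0.9, -0.6]
grip_width: 0.0544
gripper_force: 0.0
```

>>> {"fn": "apply_moves", "kwargs": {
  "series": [
    [0,3,0,0,0,0,0.635],
    [0,2,0,0,0,0,0.635],
    [0,0,0,0,0,0,0.635],
    [0,0,0,0,0,0,0.635]
  ]
}}

```text
time_s: 6.1
position: [0.5158, -0.0813, 0.1073]
tool_rot: [[0.167, 0.986, -0.0], [0.986, -0.167, 0.0], [-0.0, -0.0, -1.0]]
ft_force: [-1.9, -0.1, -0.7]
grip_width: 0.0542
gripper_force: 1.0
```

```bash
python3 -c "
from h import *
o=telemetry.observe();print(o['grip_width'],o['ft_force'],o['position'])
ex=np.array([.9863,-.165]);print(o['position'][:2]@ex*1000)
d=cam('side')
cv2.imwrite('pics/s5.png',cv2.resize(d['frame'][180:260,240:340][...,::-1],(750,600),interpolation=cv2.INTER_CUBIC))"
```

```text
0.05421392976175406 [-1.86539124 -0.07379754 -0.66454188] [ 0.51579042 -0.08133081  0.10733528]
522.1436765823763
```

View pics/s5.png

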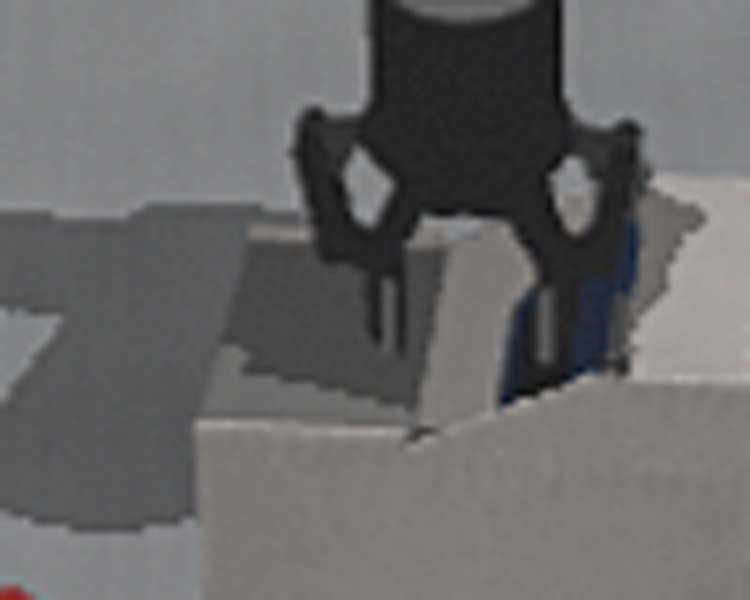

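The case has dropped out of view through the opening: no red is left on the landing, and the flap is held open at about (560,350). I'll back out, then lift.

>>> {"fn": "apply_moves", "kwargs": {
  "series": [
    [0,-8,0,0,0,0,0.635],
    [0,-10,0,0,0,0,0.635],
    [0,-10,0,0,0,0,0.635],
    [0,-10,0,0,0,0,0.635],
    [0,-10,0,0,0,0,0.635],
    [0,-10,0,0,0,0,0.635],
    [0,-10,0,0,0,0,0.635],
    [0,-5,0,0,0,0,0.635],
    [0,0,0,0,0,0,0.635],
    [0,0,-20,0,0,0,0.635],
    [0,0,-40,0,0,0,0.635],
    [0,0,-50,0,0,0,0.635]
  ]
}}

```text
time_s: 7.65
position: [0.4438, -0.0691, 0.2181]
tool_rot: [[0.167, 0.986, -0.002], [0.986, -0.167, 0.001], [0.0, -0.002, -1.0]]
ft_force: [0.8, -0.3, 0.3]
grip_width: 0.0539
gripper_force: 0.0
```

>>> {"fn": "apply_moves", "kwargs": {
  "series": [
    [20,0,-10,0,0,0,0.635],
    [40,0,0,0,0,0,0.635],
    [40,0,0,0,0,0,0.635],
    [40,0,0,0,0,0,0.635],
    [40,0,0,0,0,0,0.635],
    [40,0,0,0,0,0,0.635],
    [20,0,0,0,0,0,0.635],
    [0,0,0,0,0,0,0.635],
    [0,0,0,0,0,0,0.635]
  ]
}}

```text
time_s: 8.78
position: [0.4839, 0.1669, 0.2272]
tool_rot: [[0.167, 0.986, -0.0], [0.986, -0.167, -0.0], [-0.0, -0.0, -1.0]]
ft_force: [-0.1, 0.6, -0.4]
grip_width: 0.0541
gripper_force: 0.0
```

```bash
python3 -c "
from h import *
o=telemetry.observe();print(o['time_s'],o['ft_force'],o['position'])
d=cam('side');t=cam('top')
a=cv2.resize(d['frame'][170:300,215:345][...,::-1],(400,400),interpolation=cv2.INTER_CUBIC)
b=cv2.resize(t['frame'][140:270,235:365][...,::-1],(400,400),interpolation=cv2.INTER_CUBIC)
cv2.imwrite('pics/s6.png',np.hstack([a,b]))"
```

```text
8.775 [-0.05012749  0.56903763 -0.40887193] [0.48387208 0.16688093 0.2272098 ]
```

View pics/s6.png

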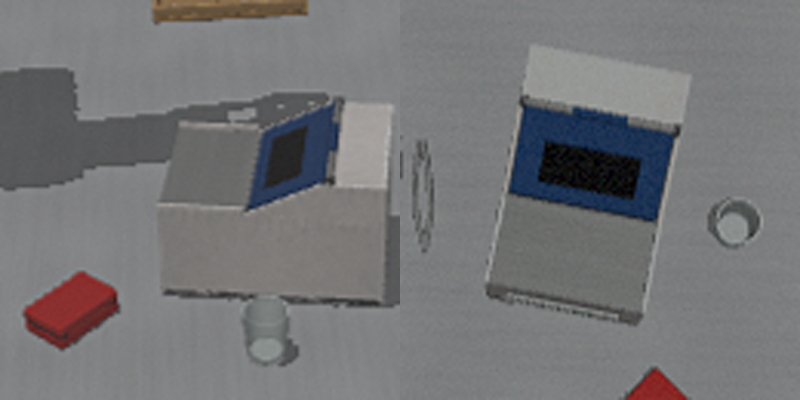

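The landing is empty and the flap is shut (top view, edge at about (585,210)). The cup and tweezers haven't moved, and the arm is clear of everything. Handing in.

```bash
python3 -c "
from rig import env
print(env.close_job())"
```

```text
the job is handed in; nothing more can be done
None
```

The small red pill case was pushed over the landing's inner edge and dropped through the open flap; the flap has swung shut, the cup and tweezers are where they were, and the job was handed in at about 9 s of the 32 s allowed.

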